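Nest the kit cups in the spring press and hold them down

TASK

Nest the three sample cups in the spring press: put the medium cup upright into the large one that stands on the press, then the small cup into the medium one. Then push the nest down through the small cup until the plunger is fully down on its hard stop, firmly but without forcing it, and finish while still holding it down there; leave the other things on the table alone.

Things in the scene. Friction and masses are not known exactly. Their poses are not given: they have to be found in the camera images.
- press: Hand press bolted to the table (it does not move): round plywood foot 140 mm across and 12 mm thick, with a steel sleeve 48 mm across in its middle whose top, 40 mm above the table, is the hard stop. A sprung plunger with a round metal head stands on the sleeve. Origin: centre of the foot's underside, on the table, on the plunger's vertical axis.
- seat (a point): centre of the top face of the plunger's head, where the large cup stands; 71 mm above the table with the plunger up, 46 mm when it is on its stop. Head 84 mm across, with a raised lip around the cup (outside about 86 mm, inside about 76 mm across, 7 mm high).
- plunger (a joint): how far the plunger is pressed down, m: 0 = up (held up by its spring, also with all three cups standing on it), 0.025 = hard against its stop. Spring stiffness 300 N/m; the hand must push with about 6 N to start it and about 14 N to bring it to the stop. Beyond that the push goes into the rigid stop. Over 80 N on the head counts as forcing it.
- cup_large: large open white plastic cup, already standing on the plunger's head. Outside 68 mm across at the rim and 64 at the foot, 46 mm high, walls 4 mm, bottom 6 mm thick. Origin: centre of its underside, z up the cup's axis. Weighs about 100 g.
- cup_medium: medium open white plastic cup, standing on the table. Outside 52 mm across at the rim and 48 at the foot, 58 mm high, walls 4 mm, bottom 6 mm thick. Origin: centre of its underside, z up its axis. About 60 g. Standing in the large cup, its rim is 18 mm above the large one's.
- cup_small: small open white plastic cup, the slimmest and tallest, standing on the table. Outside 36 mm across at the rim and 32 at the foot, 70 mm high, walls 4 mm, bottom 6 mm thick. Origin: centre of its underside, z up its axis. About 40 g. Standing in the medium cup, its rim is 18 mm above the medium one's.
- tin: bystander, to be left alone: round lidded tin, 68 mm across, 55 high; origin at the centre of its underside
- drink: bystander, to be left alone: drink bottle, 64 mm across, 200 high; origin at the centre of its underside
- rock: bystander, to be left alone: rock sample, about 60 mm wide, 40 high; origin at the centre of its underside
- ruler: bystander, to be left alone: wooden ruler lying flat, 200 x 30 x 5 mm, long axis = its x; origin at the centre of its underside
- scissors: bystander, to be left alone: scissors lying flat, about 115 mm long, 8 high, blades along its +x; origin near the pivot, on the table
- tape: bystander, to be left alone: roll of tape lying flat, 56 mm across, 20 high; origin at the centre of its underside
- glue: bystander, to be left alone: glue bottle standing, 28 mm across, 85 high; origin at the centre of its underside
Mind the look-alikes: they are no part of the job. What is shaped like the cup_small but purple, red or yellow is not meant.

How it is judged:
On the way, in this order (a step that is already met when the one before it is completed fails the run):
1. the medium cup stands nested in the large one on the press (horizontal distance between cup_large and seat below 0.01 m and z of cup_large in the frame of seat below 0.004 m and angle between cup_large's own z axis and vertical below 0.12 rad and horizontal distance between cup_medium and cup_large below 0.008 m and z of cup_medium in the frame of cup_large between 0.003 and 0.01 m and angle between cup_medium's own z axis and vertical below 0.15 rad), for 0.2 s.
2. the small cup stands nested in the medium one, all on the press (all of step 1 and horizontal distance between cup_small and cup_medium below 0.008 m and z of cup_small in the frame of cup_medium between 0.003 and 0.01 m and angle between cup_small's own z axis and vertical below 0.15 rad), for 0.1 s.
3. the nest is pressed down until the plunger is on its stop (all of step 2 and value of joint plunger above 0.0235 m), for 0.5 s.
At the end, for the whole second after the job is handed in: Small cup in medium in large on the plunger head, upright within 0.12 rad, each within 8 mm of the next one's axis and 4 mm of its inner bottom (large: 10 mm, 4 mm of the head), all still; plunger down over 23.5 of 25 mm; fingers bear on the small cup (over 4 N), nest on the head (over 8 N) (all of step 3 and contact force between the fingers and cup_small above 4 N and contact force between cup_large and press above 8 N and linear speed of cup_small below 0.02 m/s); the arm keeps its last pose, push and grip.
It fails at once if the nest is forced: over 80 N on the plunger's head (contact force between cup_large and press above 80 N).
It fails at once if a bystander is moved by more than 25 mm (distance of any of tin, drink, rock, ruler, scissors, tape, glue from where it was at the start of the episode above 0.025 m).
It fails at once if a bystander is knocked over (angle between any of tin, drink, rock, ruler, scissors, tape, glue's own z axis and vertical above 0.5 rad).
It also fails if it takes over 64 s, if anything falls off the work surface, if the arm or the gripper's body presses on something with over 40 N, if the wrist force passes 120 N, or if a joint passes its speed limit or range.

ROBOT

A 6-joint arm with a two-finger parallel gripper is mounted at the origin on the work surface. World frame = base frame: x ahead of the robot, y to its left, z up, the work surface at z = 0. Lengths are in m, angles in rad, forces in N, time in s.
With the tool pointing down it reaches from about 0.25 to 0.775 m from the base axis. Payload 4 kg.
Tool frame: the origin (TCP) lies midway between the tips of the shut fingers; the grasp point (between the pads) lies 19 mm behind it (robot.hold_point_z is the distance from the TCP to the grasp point, in m); z points along the fingers, y is the line along which they close (so a half turn about z gives the same grasp; the last joint's range is limited). The gripper opens to 94 mm and grips with 3 to 60 N. Pads are 16 mm wide; open, the fingers measure 119 mm over their backs; the gripper's body (75 mm by 177 mm) begins 78 mm behind the grasp point.
Start: joints at [-1.414, 0.087, 1.371, -0, 1.684, -0.103], TCP at [0.141, -0.532, 0.206] pointing down, gripper open.
Joint ranges: [-3.1, 3.1], [-0.76, 2.03], [0.27, 2.55], [-1.08, 4.22], [0.17, 2.65], [-2.57, 2.57]. Speed limits (rad/s): [2.79, 2.79, 3.14, 3.14, 3.14, 3.14].

INTERFACE

Orientations are given as [roll, pitch, yaw] about the fixed x, y, z axes, in that order (R = Rz(yaw) Ry(pitch) Rx(roll)).
In Python, from bench import readout, imaging, robot gives the robot as it stands.
- The arm moves only by the tool carry_out, never from a script. Its argument "motion" is text: rows parted by semicolons, each of 7 numbers parted by spaces: the shift along the tool's x, y, z each as a share of 200 mm, from -1 to 1, then the turn, a rotation vector about the tool's x, y, z each as a share of 120 degrees, from -1 to 1, then the opening, from 0 (shut) to 1 (fully open). A call has 1 to 12 rows; each row shifts and turns the commanded pose from where the row before left it, along the tool's axes as they then stand; what a row does not reach is not made up. A row lasts 1/8 s, in which the tool goes at most 62.5 mm and 10.7 degrees, less where a joint would pass 70% of its speed; a pose out of reach is approached as far as the arm can. A call with a number of a shift or a turn outside -1 to 1 is refused whole. A call with a gripper value outside its range is refused whole. The fingers move at their own pace and stop on an object; the grip force is fixed at half the most. Time passes only in rows, so rows that do not move let the fingers close. It gives the time, the measured TCP pose, the force, the opening and the grip force at its end, in the units of the state.
- readout.get_obs(): the state, without advancing time (a new reading comes with each control period).
- imaging.snapshot(name): name is "side" or "top"; returns a dict with "pixels" (400x640x3 uint8, red, green, blue), "fx", "fy", "cx", "cy" (pixels), "R" (3x3) and "t" (3): a world point X has camera coordinates R X + t. Camera axes: x right, y down, z forward; pixel columns grow to the right and rows downward; lengths in m; the calibration is good to about 2 mm. A picture is of the moment at which its call begins. There is no depth.
- robot.close_job(): hands the job in; it is judged then, once.
The state is a dict: "time": time; "joint_positions": joint angles; "qvel": joint speeds; "joint_torque": joint torques, N m; "tool_pos": TCP position; "ee_rot": TCP orientation; "wrist_force": force on the tool from outside, world axes, zero at the start; "wrist_torque": the same for the moment, N m; "width": finger opening in m; "finger_force": force on a finger pad.
Only numpy, scipy, OpenCV 4.12 (cv2) and the standard library are available. Lean on these libraries where they do the work, as an engineer would, in place of code of your own. Each camera call takes 0.05 s, during which the arm holds its last target. There are 200 camera calls.

## Working session

There is one attempt and no reset: what is moved stays moved. The work goes in short steps, Python scripts to look and compute and a tool call to move; the robot and the scene stay as the last step left them, time stands still between calls to the robot, and variables do not carry over. Pictures are saved under pics/ and viewed, at most 10 in all, crops included, and the job is handed in when it is done.

Besides the shell and the picture viewer there is one more tool, called after "Call:" by a JSON object that holds its "api" and its "payload", one argument or row to a line. carry_out: Moves the arm, as the interface text tells. Its arguments: {"type":"object","properties":{"motion":{"type":"string"}},"required":["motion"]}

```bash
mkdir -p pics; python3 - <<'E'
from bench import readout, imaging, robot
import cv2,numpy as np
for n in("side","top"):
    s=imaging.snapshot(n); cv2.imwrite(f"pics/{n}0.png",s["pixels"][:,:,::-1]); np.savez(f"{n}0.npz",**s)
    print(n,s["fx"],s["cx"],s["cy"],np.round(s["R"],3).tolist(),np.round(s["t"],3), (-s["R"].T@s["t"]).round(3))
print(readout.get_obs())
E
```

```text
side 376.4765975313794 315.3757819900039 207.9764517685606 [[-0.939, -0.343, 0.006], [-0.227, 0.609, -0.76], [0.257, -0.715, -0.65]] [0.53  0.197 0.995] [0.287 0.774 0.793]
top 366.53822480769503 316.30505512342495 206.6290446370902 [[-0.01, -1.0, -0.029], [-0.997, 0.012, -0.071], [0.071, 0.029, -0.997]] [0.017 0.568 0.95 ] [ 0.499 -0.016  0.988]
{'time': 0.1, 'joint_positions': array([-1.41409126e+00,  8.78579727e-02,  1.37209079e+00, -2.89228522e-05,
        1.68359715e+00, -1.03125454e-01]), 'qvel': array([ 6.46606004e-04, -2.16128685e-04, -2.14089692e-03, -1.70517998e-04,
        4.95982126e-05, -2.14091837e-04]), 'joint_torque': array([ 2.66526229e-03, -3.41249371e+01, -3.03302050e+01,  7.20847305e-02,
        3.03969299e-02, -8.84559677e-05]), 'tool_pos': array([ 0.14119899, -0.53105564,  0.20444012]), 'ee_rot': array([-3.13964681e+00, -1.72481692e-04,  2.59827129e-01]), 'wrist_force': array([ 0.65063217,  0.02302355, -0.13647488]), 'wrist_torque': array([0.02337158, 0.0305059 , 0.00191469]), 'finger_force': 0.0, 'width': 0.09413790837352162}
```

View pics/top0.png

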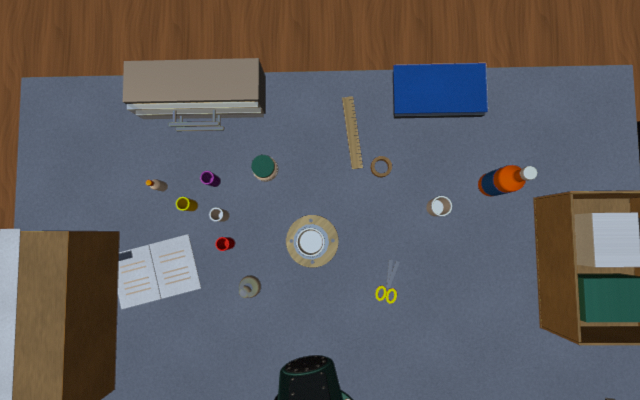

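View pics/side0.png

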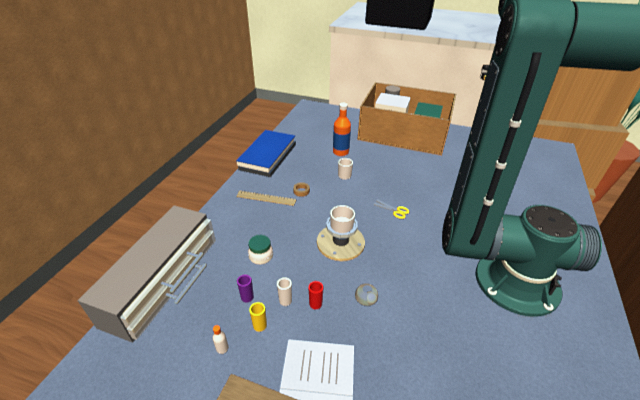

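The top view shows the medium cup at about (440,206), the white small cup at (217,214), and the press with the large cup at (312,241). The side view shows them at (345,168), (285,291) and (342,225). The purple, yellow and red look-alikes stand around the small cup.

```bash
cat > h.py <<'E'
import cv2,numpy as np
def ray(s,u,v,z):
    R,t=s["R"],s["t"]; d=R.T@np.array([(u-s["cx"])/s["fx"],(v-s["cy"])/s["fy"],1.]); c=-R.T@t
    return c+d*(z-c[2])/d[2]
def proj(s,X):
    p=s["R"]@np.asarray(X)+s["t"]; return s["fx"]*p[0]/p[2]+s["cx"],s["fy"]*p[1]/p[2]+s["cy"]
def blob(s,u,v,r,thr=110,sat=75):
    hsv=cv2.cvtColor(s["pixels"],cv2.COLOR_RGB2HSV)
    m=((hsv[...,2]>thr)&(hsv[...,1]<sat)).astype(np.uint8)
    w=np.zeros_like(m); cv2.circle(w,(u,v),r,1,-1); m&=w
    n,l,st,c=cv2.connectedComponentsWithStats(m)
    k=1+np.argmax(st[1:,4]); return (l==k).astype(np.uint8),st[k]
E
python3 - <<'E'
from h import *
S={n:dict(np.load(n+"0.npz")) for n in("side","top")}
P={"med":((440,206),(345,168),.058),"small":((217,214),(285,291),.070),"large":((311,241),(342,220),.117)}
rows=[]
for k,(a,b,z) in P.items():
    row=[]
    for n,(u,v) in(("top",a),("side",b)):
        s=S[n]; m,st=blob(s,u,v,24); c=max(cv2.findContours(m,0,2)[0],key=cv2.contourArea)
        print(k,n,st,cv2.minEnclosingCircle(c))
        im=s["pixels"][v-25:v+25,u-25:u+25,::-1].copy(); mm=m[v-25:v+25,u-25:u+25]
        im2=im.copy(); im2[mm>0]=(0,255,0)
        row+=[cv2.resize(x,(200,200),interpolation=0) for x in(im,im2)]
    rows.append(np.hstack(row))
cv2.imwrite("pics/c.png",np.vstack(rows))
E
```

```text
med top [ 416  182   49   49 1699] ((440.0, 206.0), 24.000099182128906)
med side [ 321  145   49   48 1637] ((345.0, 168.0), 24.000099182128906)
small top [ 193  190   49   49 1596] ((217.0, 214.0), 24.000099182128906)
small side [ 261  267   48   49 1788] ((285.0, 291.0), 24.000099182128906)
large top [ 288  218   48   47 1141] ((311.49908447265625, 240.54261779785156), 23.50546646118164)
large side [ 318  196   49   48 1692] ((342.0, 220.0), 24.000099182128906)
```

View pics/c.png

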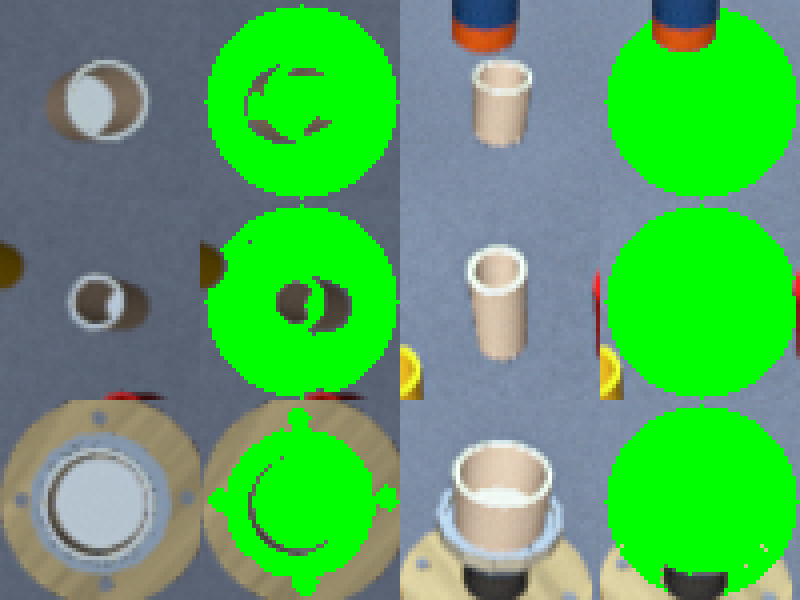

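The crops show bright white rims that stand out well in both views. I'll fit ellipses to them.

```bash
cat >> h.py <<'E'
def rim(s,u,v,r,thr):
    m,st=blob(s,u,v,r,thr,60); c=max(cv2.findContours(m,0,cv2.CHAIN_APPROX_NONE)[0],key=len)
    return m,cv2.fitEllipse(cv2.convexHull(c)) if len(c)>5 else None
E
python3 - <<'E'
from h import *
S={n:dict(np.load(n+"0.npz")) for n in("side","top")}
P={"med":((440,206),(345,161),.058,.026),"small":((217,214),(284,283),.070,.018),"large":((311,241),(342,214),.117,.034)}
rows=[]
for k,(a,b,z,rr) in P.items():
    row=[]
    for n,(u,v) in(("top",a),("side",b)):
        s=S[n]
        for thr in (165,185,205):
            m,e=rim(s,u,v,18,thr)
            print(k,n,thr,np.round(e[0],1),np.round(e[1],1),"->",ray(s,*e[0],z)[:2].round(4), "expR px", round(s["fx"]*2*rr/(s["R"]@ray(s,*e[0],z)+s["t"])[2],1))
            if thr<205:
                im2=s["pixels"][v-25:v+25,u-25:u+25,::-1].copy(); im2[m[v-25:v+25,u-25:u+25]>0]=(0,255,0)
                row+=[cv2.resize(im2,(200,200),interpolation=0)]
    rows.append(np.hstack(row))
cv2.imwrite("pics/c2.png",np.vstack(rows))
E
```

```text
med top 165 [441.4 205.6] [19.4 20.2] -> [ 0.5644 -0.3049] expR px 20.6
med top 185 [436.8 206.3] [10.  15.5] -> [ 0.5627 -0.2935] expR px 20.6Traceback (most recent call last):
  File "<stdin>", line 11, in <module>
TypeError: 'NoneType' object is not subscriptable
```

```bash
python3 - <<'E'
from h import *
S={n:dict(np.load(n+"0.npz")) for n in("side","top")}
P={"med":((440,206),(345,161),.058,.026),"small":((217,214),(284,283),.070,.018),"large":((311,241),(342,214),.117,.034)}
for k,(a,b,z,rr) in P.items():
    for n,(u,v) in(("top",a),("side",b)):
        s=S[n]
        for thr in ((145,155,165,175) if n=="top" else (205,215,225,235)):
            m,e=rim(s,u,v,18,thr)
            if e: print(k,n,thr,np.round(e[0],1),np.round(e[1],1),"->",ray(s,*e[0],z)[:2].round(4), "exp", round(s["fx"]*2*rr/(s["R"]@ray(s,*e[0],z)+s["t"])[2],1))
E
```

```text
med top 145 [441.5 205.5] [19.9 20.3] -> [ 0.5645 -0.3051] exp 20.6
med top 155 [441.4 205.6] [19.7 20.3] -> [ 0.5645 -0.305 ] exp 20.6
med top 165 [441.4 205.6] [19.4 20.2] -> [ 0.5644 -0.3049] exp 20.6
med top 175 [438.3 204.5] [12.3 19. ] -> [ 0.5673 -0.2973] exp 20.6
med side 205 [344.5 167.4] [16.6 20.9] -> [ 0.5576 -0.2716] exp 15.1
med side 215 [345.9 165.7] [14.2 16.9] -> [ 0.5561 -0.2837] exp 15.0Traceback (most recent call last):
  File "<stdin>", line 8, in <module>
  File "h.py", line 15, in rim
    return m,cv2.fitEllipse(cv2.convexHull(c)) if len(c)>5 else None
             ~~~~~~~~~~~~~~^^^^^^^^^^^^^^^^^^^
cv2.error: OpenCV(4.12.0) /io/opencv/modules/imgproc/src/shapedescr.cpp:361: error: (-201:Incorrect size of input array) There should be at least 5 points to fit the ellipse in function 'fitEllipseNoDirect'
```

```bash
python3 - <<'E'
from h import *
S={n:dict(np.load(n+"0.npz")) for n in("side","top")}
P={"med":((440,206),(345,161),.058,.026),"small":((217,214),(284,283),.070,.018),"large":((311,241),(342,214),.117,.034)}
for k,(a,b,z,rr) in P.items():
    for n,(u,v) in(("top",a),("side",b)):
        s=S[n]
        for thr in ((145,155,165) if n=="top" else (200,215)):
            try:
                m,st=blob(s,u,v,18,thr,60 if n=="top" else 32)
                e=cv2.fitEllipse(cv2.convexHull(max(cv2.findContours(m,0,1)[0],key=len)))
                print(k,n,thr,np.round(e[0],1),np.round(e[1],1),"->",ray(s,*e[0],z)[:2].round(4), "exp", round(s["fx"]*2*rr/(s["R"]@ray(s,*e[0],z)+s["t"])[2],1),st)
            except Exception as x: print(k,n,thr,"x")
# foot disc centre by colour (tan)
s=S["top"];h=cv2.cvtColor(s["pixels"],cv2.COLOR_RGB2HSV);m=((h[...,0]>10)&(h[...,0]<35)&(h[...,1]>50)).astype(np.uint8)
w=np.zeros_like(m);cv2.circle(w,(312,241),32,1,-1);c=max(cv2.findContours(m&w,0,1)[0],key=len);e=cv2.fitEllipse(cv2.convexHull(c));print("foot",e,ray(s,*e[0],.012))
E
```

```text
med top 145 [441.5 205.5] [19.9 20.3] -> [ 0.5645 -0.3051] exp 20.6 [432 196  20  20 199]
med top 155 [441.4 205.6] [19.7 20.3] -> [ 0.5645 -0.305 ] exp 20.6 [432 196  20  20 186]
med top 165 [441.4 205.6] [19.4 20.2] -> [ 0.5644 -0.3049] exp 20.6 [432 196  20  20 173]
med side 200 [345.1 162. ] [ 8.8 14.4] -> [ 0.5653 -0.3048] exp 14.8 [338 158  15   9  50]
med side 215 [345.6 162.1] [ 8.4 13. ] -> [ 0.5635 -0.3046] exp 14.8 [339 158  14   9  30]
small top 145 [215.4 214. ] [13.6 14.1] -> [0.5488 0.2655] exp 14.2 [209 207  14  15  72]
small top 155 [215.3 213.9] [13.2 13.6] -> [0.5491 0.2657] exp 14.2 [209 208  14  13  61]
small top 165 [215.5 213.9] [12.9 13.4] -> [0.549  0.2654] exp 14.2 [209 208  14  13  53]
small side 200 [283.7 283.3] [12.5 14.7] -> [0.5489 0.265 ] exp 15.0 [277 277  15  13  79]
small side 215 [283.8 283.3] [12.3 14.4] -> [0.5487 0.2651] exp 15.0 [277 278  14  12  66]
large top 145 [310.6 241. ] [34.8 35.4] -> [0.4798 0.0229] exp 28.7 [294 224  35  35 825]
large top 155 [310.7 241.4] [34.4 34.5] -> [0.4789 0.0229] exp 28.7 [294 224  35  35 754]
large top 165 [310.4 241.3] [33.4 33.5] -> [0.4791 0.0234] exp 28.7 [294 225  34  33 634]
large side 200 [342.3 213.3] [16.9 24.6] -> [0.4782 0.0251] exp 25.0 [330 205  25  17 144]
large side 215 [342.2 213.3] [16.8 24.1] -> [0.4784 0.0251] exp 25.0 [330 205  25  17 131]
foot ((311.8504638671875, 240.69232177734375), (51.64414978027344, 51.9994010925293), 20.033931732177734) [0.47821273 0.02442093 0.012     ]
```

```bash
cat > g.py <<'E'
import sys,numpy as np
from scipy.spatial.transform import Rotation as Ro
from bench import readout
x,y,z=map(float,sys.argv[1:4]); yaw=np.radians(float(sys.argv[4])) if len(sys.argv)>4 else None
o=readout.get_obs(); R=Ro.from_euler("xyz",o["ee_rot"])
d=R.inv().apply(np.array([x,y,z])-o["tool_pos"])
print("t",round(o["time"],2),"pos",o["tool_pos"].round(4),"rpy",np.degrees(o["ee_rot"]).round(2),"shift shares",(d/.2).round(4))
if yaw is not None: print("turn shares",((R.inv()*Ro.from_euler("xyz",[np.pi,0,yaw])).as_rotvec()/np.radians(120)).round(4))
E
python3 g.py .565 -.305 .15 -63
python3 - <<'E'
from h import *
s=dict(np.load("top0.npz"));print(ray(s,530,173,.2),ray(s,248,287,.04))
for p in((185,204),(223,243),(209,178)):print(ray(s,*p,.07))
E
```

```text
t 0.1 pos [ 0.1412 -0.5311  0.2044] rpy [-1.7989e+02 -1.0000e-02  1.4890e+01] shift shares [ 2.3382 -0.5474  0.2737]
turn shares [-8.000e-04  6.000e-04  6.491e-01]
[ 0.62198666 -0.45043992  0.2       ] [0.36182555 0.18838886 0.04      ]
[0.57514412 0.3436512  0.07      ]
[0.47567096 0.24551779 0.07      ]
[0.64088064 0.28289156 0.07      ]
```

Call:
{"api": "carry_out", "payload": {
  "motion": "0.26 -0.061 0 0 0 0 1;0.26 -0.061 0 0 0 0 1;0.26 -0.061 0 0 0 0 1;0.26 -0.061 0 0 0 0 1;0.26 -0.061 0 0 0 0 1;0.26 -0.061 0 0 0 0 1;0.26 -0.061 0 0 0 0 1;0.26 -0.061 0 0 0 0 1;0.258 -0.059 0 0 0 0 1;0 0 0 0 0 0.08 0.8;0 0 0 0 0 0.08 0.8;0 0 0 0 0 0.08 0.8"
}}

```text
time: 1.6
tool_pos: [0.5651, -0.3052, 0.2044]
ee_rot: [-3.141, 0.002, -0.248]
wrist_force: [-0.4, -0.5, -0.2]
width: 0.0753
finger_force: 0.0
```

Call:
{"api": "carry_out", "payload": {
  "motion": "0 0 0 0 0 0.08 0.8;0 0 0 0 0 0.08 0.8;0 0 0 0 0 0.08 0.8;0 0 0 0 0 0.08 0.8;0 0 0 0 0 0.08 0.8;0 0 0 0 0 0 0.8;0 0 0 0 0 0 0.8"
}}

```text
time: 2.48
tool_pos: [0.565, -0.3056, 0.205]
ee_rot: [3.141, 0.001, -1.078]
wrist_force: [0.5, 0.2, 1.2]
width: 0.0749
finger_force: 0.0
```

```bash
python3 g.py .565 -.305 .044 -63
```

```text
t 2.48 pos [ 0.565  -0.3056  0.205 ] rpy [ 1.7998e+02  4.0000e-02 -6.1780e+01] shift shares [-0.0022 -0.0019  0.8052]
turn shares [0.0002 0.0003 0.0102]
```

Call:
{"api": "carry_out", "payload": {
  "motion": "-0.002 -0.002 0.25 0 0 0 0.8;0 0 0.25 0 0 0 0.8;0 0 0.2 0 0 0 0.8;0 0 0.105 0 0 0 0.8;0 0 0 0 0 0 0.8;0 0 0 0 0 0 0;0 0 0 0 0 0 0;0 0 0 0 0 0 0;0 0 0 0 0 0 0"
}}

```text
time: 3.6
tool_pos: [0.566, -0.3058, 0.0462]
ee_rot: [-3.14, -0.003, -1.081]
wrist_force: [0.1, 0.2, 3.3]
width: 0.051
finger_force: 30.0
```

Call:
{"api": "carry_out", "payload": {
  "motion": "0 0 -0.2 0 0 0 0;0 0 -0.25 0 0 0 0;0 0 -0.25 0 0 0 0;0 0 -0.25 0 0 0 0;0 0 0 0 0 0 0;0 0 0 0 0 0 0"
}}

```text
time: 4.35
tool_pos: [0.5648, -0.3049, 0.233]
ee_rot: [3.141, 0.002, -1.081]
wrist_force: [0.6, 0.1, -0.2]
width: 0.0512
finger_force: 30.0
```

```bash
python3 g.py .4784 .0248 .235
python3 - <<'E'
from bench import imaging
import cv2,numpy as np
from h import *
s=imaging.snapshot("side"); u,v=map(int,proj(s,[.565,-.305,.2]));print(u,v)
cv2.imwrite("pics/g1.png",cv2.resize(s["pixels"][max(v-60,0):v+60,u-70:u+70,::-1],None,fx=4,fy=4))
E
```

```text
t 4.35 pos [ 0.5648 -0.3049  0.233 ] rpy [ 1.7994e+02  1.0000e-01 -6.1910e+01] shift shares [-1.6577 -0.3948 -0.0076]
347 125
```

View pics/g1.png

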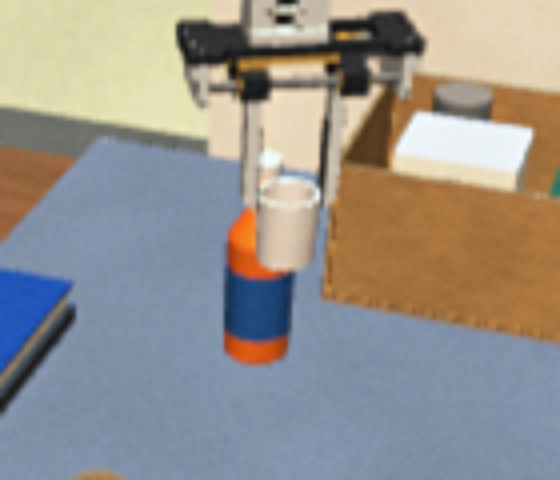

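The side view shows the medium cup held upright between the fingertips. Next I move it over the press.

Call:
{"api": "carry_out", "payload": {
  "motion": "-0.237 -0.0564 0 0 0 0 0;-0.237 -0.0564 0 0 0 0 0;-0.237 -0.0564 0 0 0 0 0;-0.237 -0.0564 0 0 0 0 0;-0.237 -0.0564 0 0 0 0 0;-0.237 -0.0564 0 0 0 0 0;-0.236 -0.0564 0 0 0 0 0;0 0 0 0 0 0 0;0 0 0 0 0 0 0;0 0 0.2 0 0 0 0;0 0 0 0 0 0 0"
}}

```text
time: 5.78
tool_pos: [0.4762, 0.0188, 0.1902]
ee_rot: [3.135, 0.008, -1.077]
wrist_force: [0.5, 0.3, -0.7]
width: 0.051
finger_force: 30.0
```

```bash
python3 g.py .4784 .0248 .124
python3 - <<'E'
from bench import imaging
import cv2,numpy as np
from h import *
o=[]
for n in("side","top"):
    s=imaging.snapshot(n); u,v=map(int,proj(s,[.4784,.0248,.15])); o.append(cv2.resize(s["pixels"][v-40:v+40,u-40:u+40,::-1],(400,400),interpolation=0)); print(n,u,v)
cv2.imwrite("pics/g2.png",np.hstack(o))
E
```

```text
t 5.78 pos [0.4762 0.0188 0.1902] rpy [179.65   0.43 -61.68] shift shares [-0.0186 -0.0261  0.3309]
side 342 203
top 309 241
```

View pics/g2.png

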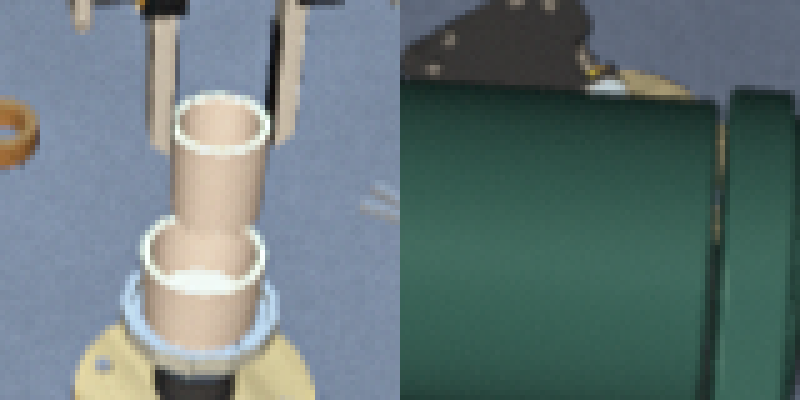

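The medium cup hangs above the large cup, offset about 6 mm because some rows fell short. I'll correct that and measure the cup's rim from the side view.

Call:
{"api": "carry_out", "payload": {
  "motion": "-0.0186 -0.0261 0.13 0 0 0 0;0 0 0 0 0 0 0;0 0 0 0 0 0 0"
}}

```text
time: 6.25
tool_pos: [0.4818, 0.0223, 0.1701]
ee_rot: [-3.136, 0.004, -1.07]
wrist_force: [0.0, -0.8, -0.6]
width: 0.0512
finger_force: 30.0
```

```bash
cat > m.py <<'E'
import sys
from h import *
from bench import imaging,readout
x,y,z=map(float,sys.argv[1:4]); r=int(sys.argv[4])
s=imaging.snapshot("side"); o=readout.get_obs(); u,v=map(round,proj(s,[x,y,z]))
for thr in(195,205,215):
    m,st=blob(s,u,v,r,thr,32); e=cv2.fitEllipse(cv2.convexHull(max(cv2.findContours(m,0,1)[0],key=len)))
    p=ray(s,*e[0],z); print(thr,np.round(e[1],1),st,"rim",p.round(4),"exp/m",round(s["fx"]/(s["R"]@p+s["t"])[2]))
E
python3 g.py .4784 .0248 .124; python3 m.py .4784 .0248 .176 15
```

```text
t 6.25 pos [0.4818 0.0223 0.1701] rpy [-179.7     0.21  -61.33] shift shares [-0.0185  0.0102  0.2306]
195 [13.3 18.5] [334 188  19  13  85] rim [0.4827 0.0152 0.176 ] exp/m 379
205 [13.  18.8] [334 188  19  13  79] rim [0.4827 0.0156 0.176 ] exp/m 379
215 [12.9 18.8] [335 188  18  13  73] rim [0.483  0.0158 0.176 ] exp/m 379
```

Call:
{"api": "carry_out", "payload": {
  "motion": "-0.0185 0.0102 0.02 0 0 0 0;0 0 0 0 0 0 0;0 0 0 0 0 0 0;0 0 0 0 0 0 0"
}}

```text
time: 6.8
tool_pos: [0.4774, 0.0239, 0.1646]
ee_rot: [-3.138, 0.006, -1.068]
wrist_force: [-0.2, -0.7, -0.7]
width: 0.0513
finger_force: 30.0
```

```bash
python3 g.py .4784 .0248 .124 -61; python3 m.py .4784 .0248 .177 15
```

```text
t 6.8 pos [0.4774 0.0239 0.1646] rpy [-179.77    0.33  -61.22] shift shares [-0.0004 -0.0056  0.2028]
turn shares [-0.0019  0.0027 -0.0018]
195 [13.3 19. ] [336 190  18  13  84] rim [0.4769 0.0247 0.177 ] exp/m 382
205 [13.2 18.7] [336 190  18  13  80] rim [0.4767 0.025  0.177 ] exp/m 382
215 [13.  18.5] [336 190  18  13  75] rim [0.4764 0.0254 0.177 ] exp/m 382
```

Call:
{"api": "carry_out", "payload": {
  "motion": "0.003 -0.004 0.06 -0.002 0.0025 0 0;0 0 0.06 0 0 0 0;0 0 0.06 0 0 0 0;0 0 0 0 0 0 0;0 0 0 0 0 0 0"
}}

```text
time: 7.48
tool_pos: [0.4784, 0.0227, 0.1285]
ee_rot: [-3.141, 0.001, -1.067]
wrist_force: [-0.4, -0.4, -0.9]
width: 0.0511
finger_force: 30.0
```

```bash
python3 g.py .4784 .0248 .124 -61
```

```text
t 7.47 pos [0.4784 0.0227 0.1285] rpy [-1.7999e+02  8.0000e-02 -6.1140e+01] shift shares [-0.009  -0.0052  0.0224]
turn shares [-0.0001  0.0007 -0.0011]
```

Call:
{"api": "carry_out", "payload": {
  "motion": "-0.005 -0.003 0.015 0 0 0 0;0 0 0.008 0 0 0 0;0 0 0 0 0 0 0;0 0 0 0 0 0 0"
}}

```text
time: 7.98
tool_pos: [0.4784, 0.0233, 0.124]
ee_rot: [-3.141, 0.002, -1.066]
wrist_force: [-0.1, -0.4, -0.5]
width: 0.0514
finger_force: 30.0
```

Still not in contact and about 1 mm above the floor, so I release and go up.

Call:
{"api": "carry_out", "payload": {
  "motion": "0 0 0.003 0 0 0 0;0 0 0 0 0 0 0.7;0 0 0 0 0 0 0.75;0 0 0 0 0 0 0.75;0 0 0 0 0 0 0.75;0 0 -0.1 0 0 0 0.75;0 0 -0.25 0 0 0 0.75;0 0 -0.25 0 0 0 0.75;0 0 0 0 0 0 0.75"
}}

```text
time: 9.1
tool_pos: [0.4807, 0.0229, 0.2486]
ee_rot: [-3.132, -0.004, -1.066]
wrist_force: [0.2, 0.4, 0.8]
width: 0.0704
finger_force: 0.0
```

```bash
python3 g.py .549 .2653 .22 45; python3 m.py .4784 .0248 .135 12
```

```text
t 9.1 pos [0.4807 0.0229 0.2486] rpy [-179.47   -0.21  -61.09] shift shares [-0.8962 -0.8836  0.1478]
turn shares [-0.0015 -0.0053 -0.8841]
195 [12.7 23. ] [332 202  23  13  99] rim [0.4766 0.0246 0.135 ] exp/m 372
205 [12.5 22.6] [332 202  23  13  90] rim [0.4764 0.0251 0.135 ] exp/m 372
215 [12.6 21.6] [332 202  23  13  77] rim [0.4766 0.0251 0.135 ] exp/m 372
```

Call:
{"api": "carry_out", "payload": {
  "motion": "-0.128 -0.1262 0 0 0 0 0.75;-0.128 -0.1262 0 0 0 0 0.75;-0.128 -0.1262 0 0 0 0 0.75;-0.128 -0.1262 0 0 0 0 0.75;-0.128 -0.1262 0 0 0 0 0.75;-0.128 -0.1262 0 0 0 0 0.75;-0.128 -0.1262 0 0 0 0 0.6;0 0 0 0 0 0 0.6;0 0 0 0 0 -0.08 0.6;0 0 0 0 0 -0.08 0.6;0 0 0 0 0 -0.08 0.6;0 0 0 0 0 -0.08 0.6"
}}

```text
time: 10.65
tool_pos: [0.5297, 0.1398, 0.2463]
ee_rot: [-3.055, 0.019, -0.204]
wrist_force: [-0.6, -0.3, -0.4]
width: 0.0566
finger_force: 0.0
```

Call:
{"api": "carry_out", "payload": {
  "motion": "0 0 0 0 0 -0.08 0.6;0 0 0 0 0 -0.08 0.6;0 0 0 0 0 -0.08 0.6;0 0 0 0 0 -0.08 0.6;0 0 0 0 0 -0.08 0.6;0 0 0 0 0 -0.08 0.6;0 0 0 0 0 -0.08 0.6;0 0 0 0 0 0 0.6;0 0 0 0 0 0 0.6"
}}

```text
time: 11.78
tool_pos: [0.5298, 0.14, 0.2462]
ee_rot: [-3.09, -0.072, 0.959]
wrist_force: [-0.3, -0.7, 0.1]
width: 0.0564
finger_force: 0.0
```

```bash
python3 g.py .549 .2653 .056 45
python3 - <<'E'
from bench import imaging
import cv2,numpy as np
from h import *
o=[]
for n in("side","top"):
    s=imaging.snapshot(n); u,v=map(int,proj(s,[.4784,.0248,.12])); o.append(cv2.resize(s["pixels"][v-30:v+30,u-30:u+30,::-1],(400,400),interpolation=0)); print(n,u,v)
    np.savez(n+"1.npz",**s)
cv2.imwrite("pics/g3.png",np.hstack(o))
E
```

```text
t 11.78 pos [0.5298 0.14   0.2462] rpy [-177.06   -4.13   54.92] shift shares [ 0.4978 -0.2303  1.0026]
turn shares [-0.0274 -0.0322  0.0835]
side 342 212
top 309 241
```

View pics/g3.png

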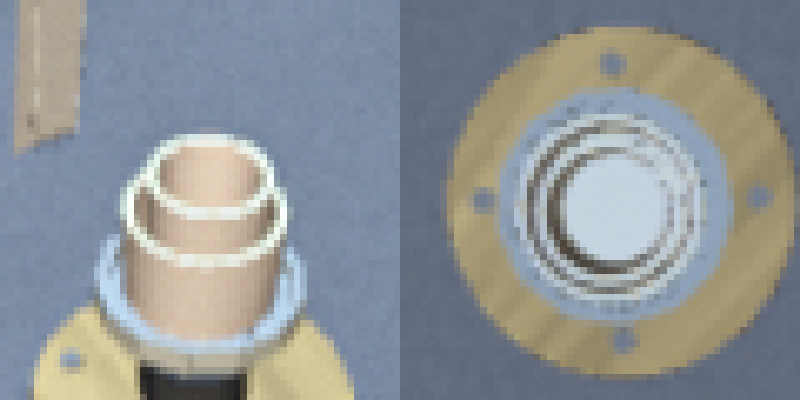

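The two cups are nested concentrically. In the top view the medium cup's rim centre is at about pixel (311,242). The move to the small cup fell short and left a tilt, so I correct the tilt first.

Call:
{"api": "carry_out", "payload": {
  "motion": "0 0 0 -0.0137 -0.0161 0.042 0.6;0 0 0 -0.0137 -0.0161 0.042 0.6;0 0 0 0 0 0 0.6;0 0 0 0 0 0 0.6"
}}

```text
time: 12.38
tool_pos: [0.5298, 0.1403, 0.2461]
ee_rot: [-3.141, -0.0, 0.788]
wrist_force: [0.0, 0.0, -0.1]
width: 0.0565
finger_force: 0.0
```

```bash
python3 g.py .549 .2653 .15 45; python3 -c "
from h import *
s=dict(np.load('top1.npz'));print(ray(s,311,242,.135),ray(s,310.6,241.6,.135))"
```

```text
t 12.38 pos [0.5298 0.1403 0.2461] rpy [-1.7998e+02 -2.0000e-02  4.5140e+01] shift shares [ 0.5107 -0.3727  0.4808]
turn shares [-0.0002 -0.0002  0.0012]
[0.47786962 0.02129492 0.135     ] [0.47880155 0.02221566 0.135     ]
```

Call:
{"api": "carry_out", "payload": {
  "motion": "0.1277 -0.0932 0 0 0 0 0.6;0.1277 -0.0932 0 0 0 0 0.6;0.1277 -0.0932 0 0 0 0 0.6;0.1277 -0.0932 0 0 0 0 0.6;0 0 0.15 0 0 0 0.6;0 0 0.15 0 0 0 0.6;0 0 0.15 0 0 0 0.6;0 0 0 0 0 0 0.6;0 0 0 0 0 0 0.6"
}}

```text
time: 13.5
tool_pos: [0.5498, 0.2652, 0.1575]
ee_rot: [3.141, -0.002, 0.787]
wrist_force: [0.4, -0.0, -0.4]
width: 0.0562
finger_force: 0.0
```

```bash
python3 g.py .549 .2653 .057 45
```

```text
t 13.5 pos [0.5498 0.2652 0.1575] rpy [ 1.7997e+02 -1.1000e-01  4.5080e+01] shift shares [-0.0036 -0.0034  0.5027]
turn shares [ 0.0003 -0.0009  0.0007]
```

Call:
{"api": "carry_out", "payload": {
  "motion": "-0.003 -0.003 0.17 0 0 0 0.6;0 0 0.17 0 0 0 0.6;0 0 0.16 0 0 0 0.6;0 0 0 0 0 0 0.6;0 0 0 0 0 0 0.6;0 0 0 0 0 0 0;0 0 0 0 0 0 0;0 0 0 0 0 0 0;0 0 0 0 0 0 0"
}}

```text
time: 14.62
tool_pos: [0.5491, 0.2656, 0.0575]
ee_rot: [3.14, -0.002, 0.787]
wrist_force: [0.8, -0.7, 4.6]
width: 0.0351
finger_force: 30.0
```

Call:
{"api": "carry_out", "payload": {
  "motion": "0 0 -0.2 0 0 0 0;0 0 -0.2 0 0 0 0;0 0 -0.2 0 0 0 0;0 0 -0.2 0 0 0 0;0 0 -0.2 0 0 0 0;0 0 0 0 0 0 0;0 0 0 0 0 0 0"
}}

```text
time: 15.5
tool_pos: [0.5477, 0.2652, 0.2543]
ee_rot: [-3.14, 0.002, 0.787]
wrist_force: [-0.2, 0.0, -0.5]
width: 0.035
finger_force: 30.0
```

```bash
python3 g.py .4784 .024 .24 45
```

```text
t 15.5 pos [0.5477 0.2652 0.2543] rpy [-1.7993e+02  1.4000e-01  4.5100e+01] shift shares [-1.0986  0.6057  0.0732]
turn shares [-0.0006  0.0012  0.0008]
```

Call:
{"api": "carry_out", "payload": {
  "motion": "-0.122 0.0673 0 0 0 0 0;-0.122 0.0673 0 0 0 0 0;-0.122 0.0673 0 0 0 0 0;-0.122 0.0673 0 0 0 0 0;-0.122 0.0673 0 0 0 0 0;-0.122 0.0673 0 0 0 0 0;-0.122 0.0673 0 0 0 0 0;-0.122 0.0673 0 0 0 0 0;-0.122 0.0673 0 0 0 0 0;0 0 0 0 0 0 0;0 0 0 0 0 0 0"
}}

```text
time: 16.88
tool_pos: [0.4786, 0.0248, 0.2545]
ee_rot: [-3.139, 0.001, 0.787]
wrist_force: [0.9, -0.1, -0.2]
width: 0.0354
finger_force: 30.0
```

```bash
python3 g.py .4784 .024 .21 45
```

```text
t 16.88 pos [0.4786 0.0248 0.2545] rpy [-1.7985e+02  7.0000e-02  4.5110e+01] shift shares [-0.0033  0.0025  0.2224]
turn shares [-0.0013  0.0006  0.0009]
```

Call:
{"api": "carry_out", "payload": {
  "motion": "-0.003 0.002 0.1 0 0 0 0;0 0 0.1 0 0 0 0;0 0 0 0 0 0 0;0 0 0 0 0 0 0"
}}

```text
time: 17.38
tool_pos: [0.4792, 0.0242, 0.2165]
ee_rot: [3.142, -0.0, 0.788]
wrist_force: [0.1, 0.4, -0.1]
width: 0.0348
finger_force: 30.0
```

```bash
python3 g.py .478 .024 .142 45; python3 m.py .478 .024 .227 14
```

```text
t 17.38 pos [0.4792 0.0242 0.2165] rpy [ 1.800e+02 -3.000e-02  4.516e+01] shift shares [-0.0051 -0.0038  0.3725]
turn shares [ 0.     -0.0002  0.0013]
195 [ 8.7 11.3] [338 175   8  10  29] rim [0.4818 0.0219 0.227 ] exp/m 394
205 [6.4 8.9] [338 176   7   9  24] rim [0.4864 0.0249 0.227 ] exp/m 394
215 [3.9 8.1] [338 178   7   7  17] rim [0.4864 0.03   0.227 ] exp/m 396
```

Call:
{"api": "carry_out", "payload": {
  "motion": "-0.005 -0.003 0.15 0 0 0 0;0 0 0.07 0 0 0 0;0 0 0 0 0 0 0;0 0 0 0 0 0 0"
}}

```text
time: 17.92
tool_pos: [0.4785, 0.0232, 0.1732]
ee_rot: [3.14, -0.001, 0.787]
wrist_force: [1.4, -0.1, 0.2]
width: 0.0349
finger_force: 30.0
```

```bash
python3 g.py .478 .024 .1425 45
python3 - <<'E'
from bench import imaging
import cv2
from h import *
s=imaging.snapshot("side"); u,v=map(int,proj(s,[.478,.024,.15]))
cv2.imwrite("pics/g4.png",cv2.resize(s["pixels"][v-40:v+40,u-40:u+40,::-1],(560,560),interpolation=0))
E
```

```text
t 17.93 pos [0.4785 0.0232 0.1732] rpy [ 1.7992e+02 -8.0000e-02  4.5100e+01] shift shares [ 0.0008 -0.0046  0.1537]
turn shares [ 0.0006 -0.0006  0.0008]
```

View pics/g4.png

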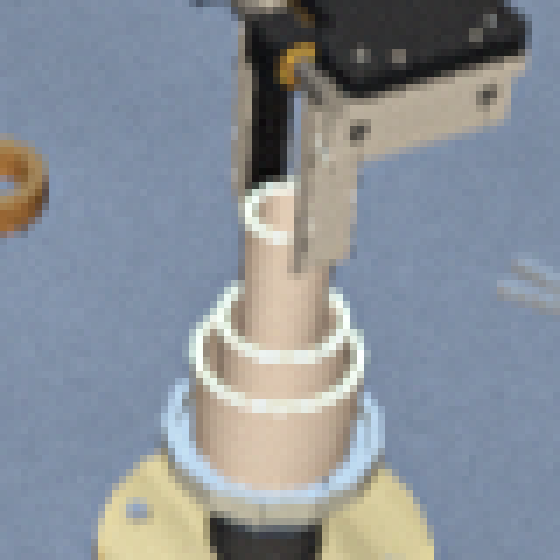

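The small cup is already inside the medium one, and both are centred at about column 285 in the crop. I lower it further.

Call:
{"api": "carry_out", "payload": {
  "motion": "0 -0.002 0.08 0 0 0 0;0 0 0.07 0 0 0 0;0 0 0 0 0 0 0;0 0 0 0 0 0 0;0 0 0 0 0 0 0"
}}

```text
time: 18.6
tool_pos: [0.4774, 0.0236, 0.1421]
ee_rot: [-3.141, 0.0, 0.787]
wrist_force: [-0.3, -0.8, -0.5]
width: 0.0349
finger_force: 30.0
```

Call:
{"api": "carry_out", "payload": {
  "motion": "0 0 0.006 0 0 0 0;0 0 0 0 0 0 0;0 0 0 0 0 0 0.55;0 0 0 0 0 0 0.55;0 0 0 0 0 0 0.55;0 0 -0.1 0 0 0 0.55;0 0 -0.1 0 0 0 0.55;0 0 0 0 0 0 0.2;0 0 0 0 0 0 0.2;0 0 0 0 0 0 0.2;0 0 0 0 0 0 0.2"
}}

```text
time: 19.98
tool_pos: [0.4771, 0.0236, 0.18]
ee_rot: [-3.14, 0.001, 0.787]
wrist_force: [0.7, -0.1, 0.7]
width: 0.0196
finger_force: 0.0
```

```bash
python3 g.py .4778 .024 .16 45
python3 - <<'E'
from bench import imaging
import cv2
from h import *
s=imaging.snapshot("side"); u,v=map(int,proj(s,[.478,.024,.15]))
cv2.imwrite("pics/g5.png",cv2.resize(s["pixels"][v-40:v+40,u-40:u+40,::-1],(560,560),interpolation=0))
E
```

```text
t 19.98 pos [0.4771 0.0236 0.18  ] rpy [-1.7993e+02  5.0000e-02  4.5100e+01] shift shares [0.0041 0.0012 0.1002]
turn shares [-0.0006  0.0004  0.0008]
```

View pics/g5.png

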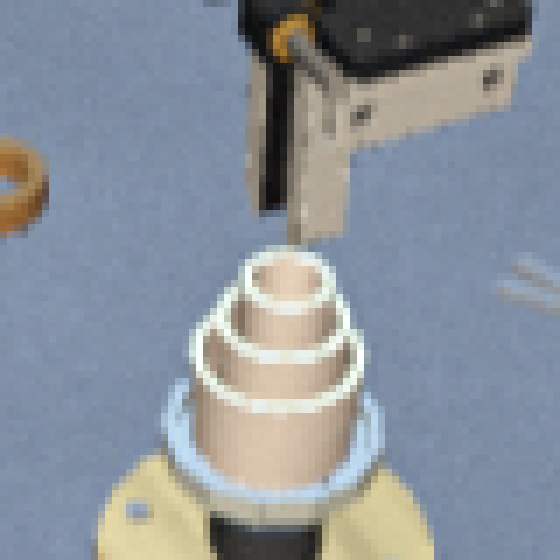

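All three cups are nested upright. Now I press with both fingertips on the small cup's rim.

Call:
{"api": "carry_out", "payload": {
  "motion": "0.004 0.001 0.06 0 0 0 0.2;0 0 0.05 0 0 0 0.2;0 0 0.02 0 0 0 0.2;0 0 0.015 0 0 0 0.2;0 0 0 0 0 0 0.2;0 0 0 0 0 0 0.2"
}}

```text
time: 20.78
tool_pos: [0.4786, 0.0242, 0.1534]
ee_rot: [3.141, -0.002, 0.787]
wrist_force: [-1.0, 0.1, 3.9]
width: 0.019
finger_force: 2.4
```

Call:
{"api": "carry_out", "payload": {
  "motion": "0 0 0.02 0 0 0 0.2;0 0 0.02 0 0 0 0.2;0 0 0.02 0 0 0 0.2;0 0 0 0 0 0 0.2;0 0 0 0 0 0 0.2"
}}

```text
time: 21.4
tool_pos: [0.4789, 0.0243, 0.1424]
ee_rot: [3.14, -0.003, 0.787]
wrist_force: [-3.1, 0.2, 8.8]
width: 0.019
finger_force: 4.3
```

Call:
{"api": "carry_out", "payload": {
  "motion": "0 0 0.02 0 0 0 0.2;0 0 0.02 0 0 0 0.2;0 0 0.02 0 0 0 0.2;0 0 0.015 0 0 0 0.2;0 0 0 0 0 0 0.2;0 0 0 0 0 0 0.2"
}}

```text
time: 22.15
tool_pos: [0.4794, 0.0244, 0.1287]
ee_rot: [3.139, -0.004, 0.787]
wrist_force: [-4.2, 1.4, 12.7]
width: 0.0185
finger_force: 6.4
```

Call:
{"api": "carry_out", "payload": {
  "motion": "0 0 0.01 0 0 0 0.2;0 0 0.01 0 0 0 0.2;0 0 0.01 0 0 0 0.2;0 0 0 0 0 0 0.2;0 0 0 0 0 0 0.2"
}}

```text
time: 22.78
tool_pos: [0.4813, 0.025, 0.1279]
ee_rot: [3.135, -0.009, 0.788]
wrist_force: [-7.4, 3.3, 30.4]
width: 0.0188
finger_force: 14.5
```

Call:
{"api": "carry_out", "payload": {
  "motion": "0 0 0 0 0 0 0.2;0 0 0 0 0 0 0.2;0 0 0 0 0 0 0.2;0 0 0 0 0 0 0.2;0 0 0 0 0 0 0.2;0 0 0 0 0 0 0.2"
}}

```text
time: 23.52
tool_pos: [0.4813, 0.025, 0.1279]
ee_rot: [3.135, -0.009, 0.788]
wrist_force: [-7.3, 2.7, 29.2]
width: 0.0184
finger_force: 14.5
```

```bash
python3 - <<'E'
from bench import imaging
import cv2
from h import *
s=imaging.snapshot("side"); u,v=map(int,proj(s,[.478,.024,.12]))
cv2.imwrite("pics/g6.png",cv2.resize(s["pixels"][v-40:v+40,u-40:u+40,::-1],(560,560),interpolation=0))
E
```

```text
(no output)
```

View pics/g6.png

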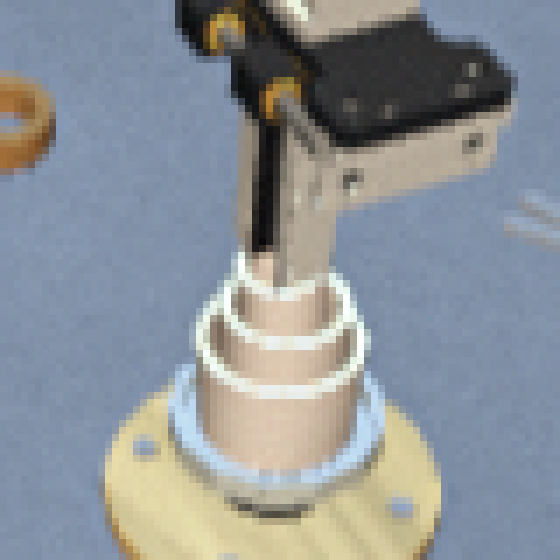

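The nest is upright, the plunger is on its stop, and the push is steady at about 29 N. I hand the job in.

```bash
python3 -c "
from bench import robot
print(robot.close_job())"
```

```text
the job is handed in; nothing more can be done
None
```

The three cups are nested upright on the press and the plunger is held on its hard stop with a steady push of about 29 N; the job is handed in, and no verdict came back.

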